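# Clamp a plaster mould half and hold it tilted at the index

### The arm

A 6-joint arm with a two-finger parallel gripper is mounted at the origin on the work surface. World frame = base frame: x ahead of the robot, y to its left, z up, the work surface at z = 0. Lengths are in mm, angles in rad, forces in N, time in s.
With the tool pointing down it reaches from about 225 to 725 mm from the base axis. Payload 3.1 kg.
Tool frame: the origin (TCP) lies on the centre line of the jaws, within the pads' length; the fingertips stand 22 mm ahead of it and the grasp point (between the pads) lies 3 mm ahead of it; z points along the fingers, y is the line along which they close (so a half turn about z gives the same grasp; the last joint's range is limited). The gripper opens to 85 mm and grips with 20 to 120 N. Pads are 22 mm wide; open, the fingers measure 114 mm over their backs; the gripper's body (76 mm by 85 mm) begins 54 mm behind the grasp point. The pads swing forward as they close: fully open they stand 13 mm farther back than shut.
Start: joints at [1.222, 0.048, 0.099, 1.622, 0, 1.443], TCP at [114.988, 512.245, 253.312] pointing down, gripper open.
Joint ranges: [-2.91, 2.91], [-0.99, 1.94], [-1.21, 1.42], [-2.12, 2.29], [-1.49, 1.47], [-3.14, 3.14]. Speed limits (rad/s): [2.79, 2.79, 3.14, 3.14, 3.14, 3.14].

### API

Orientations are given as a unit quaternion [w, x, y, z].
In Python, from station import status, vision, bot, regions_of gives the robot as it stands. The module is installed in compiled form; this text tells all that it offers.
- The arm moves only by the shell command python3 -m inch 'ROWS' [FORCE]. ROWS is text: rows parted by semicolons, each of 5 numbers parted by spaces: the shift along the world's x, y, z in m, then the turn about the world's z in rad, then the closure, from 0 (fully open) to 1 (shut). In form: x y z roll gripper; .... A call has 1 to 12 rows; each row is the pose to reach, as a shift and turn from the pose commanded when the call began; what a row does not reach only later rows make up. A row lasts 1/12 s, in which the tool goes at most 41.7 mm and 7.16 degrees, less where a joint would pass 70% of its speed; a pose out of reach is approached as far as the arm can. A call with a gripper value outside its range is refused whole. The fingers move at their own pace and stop on an object; FORCE is the grip in N (left out, the last holds). Time passes only in rows, so rows that repeat a pose let the fingers close. It gives the time, the measured TCP pose, the force, the opening and the grip force at its end, in the units of the state.
- status.observe(): the state, without advancing time (a new reading comes with each control period).
- vision.read_camera(name): name is "scene" or "top" or "wrist"; returns a dict with "pixels" (480x640x3 uint8, blue, green, red), "fx", "fy", "cx", "cy" (pixels), "dist" ([k1, k2, p1, p2, k3] as OpenCV has them; the pictures are not rectified), "world_from_camera" (4x4, takes a point from camera to world coordinates). Camera axes: x right, y down, z forward; pixel columns grow to the right and rows downward; lengths in mm; the calibration is good to about 2 mm. A picture is of the moment at which its call begins. There is no depth.
- bot.job_done(): hands the job in; it is judged then, once.
Trained networks look in the newest picture that a camera, given by its name, has taken for a name from the list of things; names that differ only in an ending like _2 or _b are one class to them, and where a whole thing is asked for, a point or a joint stands for the part that bears it (a point fixed in the world has none). Each returns a list of dicts, best first, with "confidence" (0 to 1); they miss things now and then, are a little off and sometimes report something else, mostly with a low value. They report only what shows in the picture. A call takes as long as a camera call. They do not tell look-alikes from the thing itself.
- regions_of(name, camera): "region" (480x640 bool, what is visible of it) and "xy" ([column, row] in pixels, amid what is visible of it).
The state is a dict: "clock": time; "joint_positions": joint angles; "joint_velocities": joint speeds; "joint_efforts": joint torques, N m; "tool_pos": TCP position; "orientation": TCP orientation; "wrist_force": force on the tool from outside, world axes, zero at the start; "torque": the same for the moment, N m; "width": finger opening in mm; "finger_force": force on a finger pad.
Only numpy, scipy, OpenCV 4.12 (cv2) and the standard library are available. Lean on these libraries where they do the work, as an engineer would, in place of code of your own. Each camera call takes 0.05 s, during which the arm holds its last target. There are 200 camera calls.

### The job

On the tilting inspection board, push the sliding jaw gently up to the small plaster mould half until the mould half sits against the fixed jaw and the sliding jaw's sprung pad has given way by about 4 mm, so that it stays pressed. Then lift the board by its bar until the pin on the board's side edge lines up with the pin of the index on the arc, and finish holding the board there: do not let go, since the board falls back by itself. Keep the mould half pressed in the jaws, do not crush it, do not shift the index, and leave the other things on the bench where they are.

Things in the scene. Friction and masses are not known exactly. Their poses are not given: they have to be found in the camera images.
- frame: fixed dark steel frame of the tilting board, 270 x 320 mm base; origin under it, 155 mm nearer the robot than the hinge axis; x runs towards the hinge, away from the robot, y left, z up. May stand anywhere on the bench, turned up to 0.35 rad. On its left (y = 165 mm) a round steel arc, 8 mm thick, rises to 270 mm above the bench: keep the gripper clear of it
- hinge_mid (a point): middle of the hinge axis, 70 mm above the bench, at the board's far edge. Board offsets are from here, in the board's axes (turning with it): x from the robot's side to the hinge, y left along the hinge, z out of the upper face. Plywood board: x -260 to -10, 260 mm wide, 16 thick (upper face z = 8 mm), level on a rest at first; with bar 0.55 to 0.9 kg
- bar_mid (a point): middle of the board's lifting bar: round steel, 16 mm thick, along y at x = -305, z = 0 mm; 45 mm from its axis to the board's near edge. Two arms 14 mm wide at y = +-68 mm carry it, 122 mm free between them. Free below to the bench, 70 mm under its axis. Being round, it can turn in the grip as the board swings
- board (a joint): angle of the board, rad: 0 level, grows as the bar is lifted, to 1.3. No friction to speak of: it falls back when let go. At angle a the bar is 305 mm x cos(a) from the hinge axis towards the robot and 305 mm x sin(a) above it
- index (a joint): angle of the index on its arc, rad, 0.45 to 0.8, same zero and direction as the board: the pins line up when joint board equals it. Stiff: it keeps its place unless pushed
- index_pin (a point): tip of the index's 8 mm pin, which points at the board's left side edge, 210 mm from the hinge axis. The index is a dark steel block 16 x 24 x 22 mm on the steel arc, with a brass thumb nut on its outer side. Axes: as the board's when the pins line up
- board_pin (a point): tip of the 8 mm dark pin on the board's left side edge, at x = -210, y = 141, z = 0 mm from the hinge; lined up, it is tip to tip with the index pin (3 mm apart). Axes as the board's
- jaw (a joint): travel of the sliding jaw's carriage along the board's x (towards the hinge), m: 0 fully open, to 0.11. It slides with about 5 N of friction and stays where left. The pad touches the mould half, seated on the fixed jaw, at 0.085; at 0.089 the pad has given by 4 mm
- jaw_face (a point): on the aluminium pad of the sliding jaw, on its pressing face 20 mm over the board, at x = -200 mm + joint jaw - joint pad, y = 0. The pad is 70 mm wide, 5 mm thick, up to 38 mm over the board, on two spring pins in front of the carriage, with 8 mm of gap between them. Axes as the board's
- jaw_back (a point): on the back of the sliding jaw's carriage, 25 mm over the board, at x = -223 mm + joint jaw, y = 0: the face to push, from the robot's side. The carriage is an upright dark steel plate 10 mm thick, 70 mm wide, up to 47 mm over the board (52 mm at a ridge 34 mm wide in its middle). Axes as the board's
- pad (a joint): how far the sliding jaw's pad has given way towards its carriage, m: 0 free, 0.008 at its stop; spring of 1 N per mm
- fixed_face (a point): on the pressing face of the fixed jaw, a steel bar across the board near the hinge, 100 mm wide, 34 mm tall over the board; the face is at x = -55, y = 0 from the hinge and looks to the robot. Axes as the board's
- casting_center (a point): centre (half-way up) of the small plaster mould half: white block 60 (x, between the jaws) x 70 (y) x 42 mm, hollow on top with a dome in it, 0.15 to 0.24 kg. It lies loose on the board, at first touching neither jaw; pushed by the pad it slides at 1 to 2.5 N and squares up on the fixed jaw. Pressed home its centre is 30 mm from both faces
- round_casting: bystander: a loose round plaster casting, 70 mm across, 36 mm tall, right (-y) of the frame
- spatula: bystander: a loose spatula lying right of the frame
- brush: bystander: a loose brush lying left of the frame
- tub: bystander: a loose white tub, 100 mm across, 90 mm tall, left of the frame
- offcut: bystander: a loose wood offcut 90 x 45 x 30 mm, right of the frame
- jar: bystander: a loose grey jar with a steel lid, 60 mm across, 70 mm tall, left of the frame
There are look-alikes about, which are no part of the job. What is shaped like the part that bears casting_center but orange or yellow is not meant.

How it is judged (in metres and radians):
On the way, in this order (a step that is already met when the one before it is completed fails the run):
1. the mould half is pressed between the two jaws, over 2 N on the sliding jaw, the board still down (contact force between jaw and casting above 2 N and x of casting_center in the frame of jaw_face below 0.034 m and x of casting_center in the frame of fixed_face between -0.034 and -0.025 m and y of casting_center in the frame of fixed_face between -0.03 and 0.03 m and angle between the z axis of casting_center and the z axis of board_pin, either way round below 0.1 rad and value of joint board below 0.1 rad), for 0.2 s.
2. the board is at the index, held by the fingers, the mould half in the jaws (angle between the x axis of board_pin and the x axis of index_pin, either way round below 0.045 rad and contact force between the fingers and board above 1.5 N and x of casting_center in the frame of jaw_face below 0.034 m and x of casting_center in the frame of fixed_face between -0.034 and -0.025 m and y of casting_center in the frame of fixed_face between -0.03 and 0.03 m and angle between the z axis of casting_center and the z axis of board_pin, either way round below 0.1 rad), for 0.2 s.
At the end, for the whole second after the job is handed in: The fingers hold the board (over 1.5 N) at rest within 0.045 rad (2.6 degrees) of the index, bar over 170 mm above the bench, and the mould half still lies flat on the board between the jaws, within 4 mm of touching both, the sliding jaw pressing on it with over 1 N (all of step 2 and contact force between jaw and casting above 1 N and velocity of joint board between -0.1 and 0.1 rad/s and height (world z) of bar_mid above 0.17 m); the arm keeps its last pose, push and grip.
It fails at once if the mould half is crushed (over 60 N on the jaw) (contact force between jaw and casting above 60 N).
It fails at once if the index is shifted (over 10 mm) (distance of index_pin from where it was at the start of the episode above 0.01 m).
It fails at once if one of the other things on the bench is moved by more than 40 mm (distance of any of round_casting, spatula, brush, tub, offcut, jar from where it was at the start of the episode above 0.04 m).
It also fails if it takes over 58 s, if anything falls off the work surface, if the arm or the gripper's body presses on something with over 40 N, if the wrist force passes 120 N, or if a joint passes its speed limit or range.

## Working session

There is one attempt and no reset: what is moved stays moved. The work goes in short steps, Python scripts to look and compute and a shell command to move; the robot and the scene stay as the last step left them, time stands still between calls to the robot, and variables do not carry over. Pictures are saved under pics/ and viewed, at most 10 in all, crops included, and the job is handed in when it is done.

```bash
mkdir -p pics
cat > h.py <<'E'
import numpy as np, cv2
from station import status, vision, bot, regions_of
def cam(n):
    c=vision.read_camera(n); c['K']=np.array([[c['fx'],0,c['cx']],[0,c['fy'],c['cy']],[0,0,1.]]); c['d']=np.array(c['dist'],float); c['T']=np.array(c['world_from_camera']); return c
def proj(c,P):
    P=np.atleast_2d(P).astype(float); Ti=np.linalg.inv(c['T']); r,_=cv2.Rodrigues(Ti[:3,:3])
    return cv2.projectPoints(P,r,Ti[:3,3].copy(),c['K'],c['d'])[0][:,0]
def onz(c,uv,z):
    p=cv2.undistortPoints(np.array([[uv]],float),c['K'],c['d'])[0,0]
    d=c['T'][:3,:3]@np.array([p[0],p[1],1]); o=c['T'][:3,3]; return o+d*(z-o[2])/d[2]
E
python3 - <<'E'
from h import *
for n in ['scene','top']:
    c=cam(n); cv2.imwrite(f'pics/{n}0.png',c['pixels']); print(n,c['T'][:3,3],c['fx'])
    for k,z in [('bar_mid',70),('casting_center',99),('jaw_back',110),('fixed_face',100),('index_pin',160),('board_pin',70),('tub',45),('jar',35),('brush',10),('round_casting',18),('offcut',15),('spatula',5)]:
        for r in regions_of(k,n)[:3]: print(k,round(r['confidence'],2),np.round(r['xy']),np.round(onz(c,r['xy'],z)),r['region'].sum())
print(status.observe())
E
```

```text
scene [1001.64828198 -306.96402857  760.06640121] 476.19481680969693
bar_mid 0.8 [312. 277.] [663. -23.  70.] 18541
bar_mid 0.19 [297. 226.] [561.  28.  70.] 498
casting_center 0.85 [282. 432.] [ 841. -227.   99.] 2189
casting_center 0.62 [280. 173.] [454.  71.  99.] 961
jaw_back 0.81 [291. 223.] [573.   4. 110.] 1029
jaw_back 0.61 [185. 381.] [ 701. -290.  110.] 2685
fixed_face 0.69 [308. 277.] [675. -41. 100.] 18755
fixed_face 0.59 [343. 164.] [516. 183. 100.] 941
index_pin 0.51 [373. 164.] [596. 179. 160.] 150
board_pin 0.72 [312. 277.] [663. -23.  70.] 18616
board_pin 0.29 [412. 148.] [551. 352.  70.] 1840
board_pin 0.28 [302. 232.] [576.  26.  70.] 491
tub 0.79 [412. 147.] [533. 379.  45.] 1927
tub 0.45 [296. 228.] [546.  35.  45.] 493
tub 0.39 [418. 216.] [677. 238.  45.] 1206
jar 0.7 [345. 161.] [464. 240.  35.] 952
jar 0.16 [201. 302.] [ 561. -190.   35.] 1279
brush 0.67 [319. 285.] [657.  -0.  10.] 25768
brush 0.64 [413. 215.] [654. 260.  10.] 1199
round_casting 0.85 [201. 302.] [ 551. -188.   18.] 1227
offcut 0.58 [238. 360.] [ 683. -200.   15.] 1694
offcut 0.29 [374. 165.]
[... 1086 characters left out ...]
positions': array([ 1.22221567e+00,  4.79861895e-02,  9.91622861e-02,  1.62201018e+00,
       -3.46064359e-06,  1.44302426e+00]), 'joint_velocities': array([-0.00206488, -0.00281481,  0.00042496,  0.00065137,  0.00087039,
        0.00144524]), 'joint_efforts': array([ 3.87127666e-04, -3.38644946e+01,  3.20155263e+01,  1.31906228e-03,
       -5.29544809e-05,  2.90636507e-06]), 'tool_pos': array([114.97508005, 512.2296253 , 253.29981395]), 'orientation': array([-2.77211454e-06,  1.10180142e-01,  9.93911634e-01, -1.87520151e-05]), 'wrist_force': array([0.58187818, 0.41686511, 0.64959289]), 'torque': array([-0.01024786,  0.00998983,  0.0125733 ]), 'finger_force': 0.0, 'width': 85.92667549350455}
```

Run:
```python
import cv2
a=cv2.imread('pics/top0.png')[130:400,130:500]; a=cv2.resize(a,(800,584),interpolation=cv2.INTER_CUBIC); cv2.imwrite('pics/top1.png',a)
```

```text
(no output)
```

View pics/top1.png

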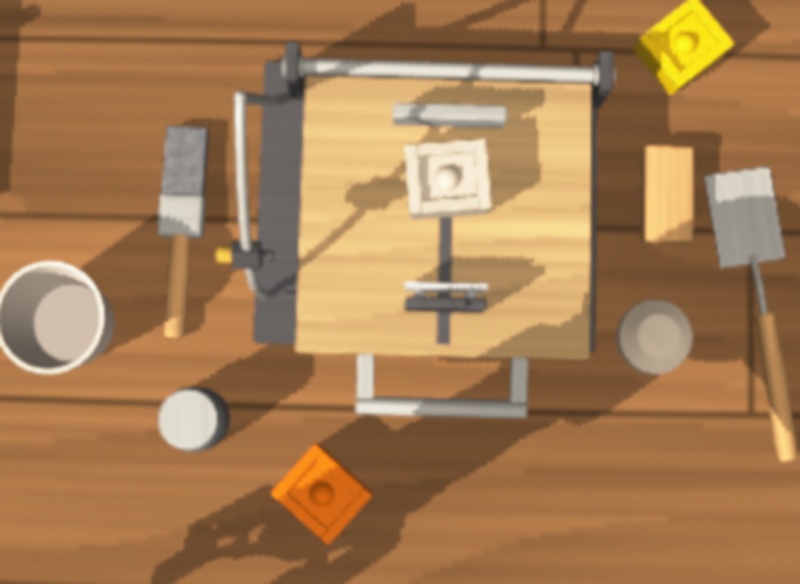

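View pics/scene0.png

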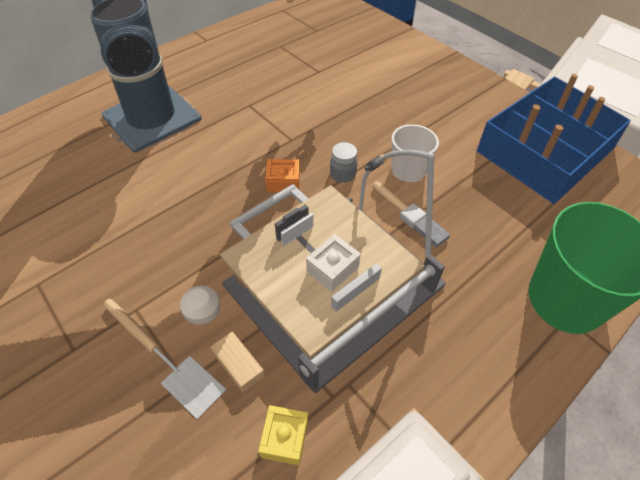

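The mould half is the white block at top-image (337,211), lying between the jaws. The look-alikes are orange at (278,358) and yellow at (448,151), both off the board, so the white one is the right one by colour and place. The crop shows it clearly. The hinge is at the top, the bar is nearest the robot, and the index with its brass nut is on the left at about (245,247).

```bash
cat >> h.py <<'E'
def fw(p,P):
    x,y,a=p; c,s=np.cos(a),np.sin(a); P=np.atleast_2d(P).astype(float)
    return np.c_[x+c*P[:,0]-s*P[:,1], y+s*P[:,0]+c*P[:,1], 70+P[:,2]]
def tilt(a,P):
    P=np.atleast_2d(P).astype(float); c,s=np.cos(a),np.sin(a)
    return np.c_[c*P[:,0]+s*P[:,2], P[:,1], -s*P[:,0]+c*P[:,2]]
E
python3 - <<'E'
from h import *
from scipy.optimize import least_squares
c=cam('top'); s=cam('scene'); np.set_printoptions(suppress=True,precision=3)
k=800/370
tc=lambda u,v:(130+(u+.5)/k-.5,130+(v+.5)/(584/270)-.5)
P=np.array([[-260,130,8],[-260,-130,8],[-10,-130,8],[-305,75,0],[-305,-75,0],[-55,50,42],[-55,-50,42]],float)
U=np.array([tc(296,351),tc(590,357),tc(590,84),tc(357,408),tc(527,411),tc(394,122),tc(506,126)])
Ps=np.array([[-260,130,8],[-260,-130,8],[-10,-130,8]],float);Us=np.array([(330,188),(222,255),(314,352)],float)
f=lambda p:np.r_[(proj(c,fw(p,P))-U).ravel(),(proj(s,fw(p,Ps))-Us).ravel()*.7]
r=least_squares(f,[770,0,0],loss='soft_l1',x_scale=[10,10,.05]); p=r.x; print('hinge',p); print(f(p).reshape(-1,2))
# index
C=[]
for cc,n in ((c,'top'),(s,'scene')):
    q=regions_of('index_pin',n)[0]; C.append((cc,q['xy'])); print(n,q['xy'])
g=lambda v:np.concatenate([(proj(cc,fw(p,[[-210*np.cos(v[0]),v[1],210*np.sin(v[0])]]))[0]-u) for cc,u in C])
r=least_squares(g,[.6,165],x_scale=[.1,10]); print('index',r.x,r.fun)
q=regions_of('casting_center','top')[0]['xy']; w=onz(c,q,115)
print('casting',w); R=lambda w:(lambda d:[np.cos(p[2])*d[0]+np.sin(p[2])*d[1],-np.sin(p[2])*d[0]+np.cos(p[2])*d[1]])(w[:2]-p[:2]); print(R(w))
for nm,B in [('bar',[-305,0,0]),('jawback',[-223,0,33]),('fixed',[-55,0,40])]: print(nm,fw(p,B))
np.save('p.npy',p)
E
```

```text
hinge [783.246   7.55    0.001]
[[-0.251  1.45 ]
 [-0.041  1.139]
 [ 0.039 -0.299]
 [ 0.01  -0.572]
 [-0.196 -0.608]
 [-1.371 -1.313]
 [-0.349 -1.996]
 [-1.266 -2.59 ]
 [-3.223 -0.769]
 [-3.66   2.721]]
top [240.6, 246.2]
scene [374.1, 165.5]
index [  0.497 168.764] [ 1.352  2.026 -0.354 -3.708]
casting [681.176   8.98  115.   ]
[np.float64(-102.06735248106968), np.float64(1.5705341139670173)]
bar [[478.246   7.131  70.   ]]
jawback [[560.246   7.244 103.   ]]
fixed [[728.246   7.475 110.   ]]
```

```bash
python3 -m inch '0.025 -0.033 0 -0.12 1; 0.05 -0.066 0 -0.24 1; 0.075 -0.099 0 -0.36 1; 0.1 -0.132 0 -0.48 1; 0.125 -0.165 0 -0.6 1; 0.15 -0.198 0 -0.72 1; 0.175 -0.231 0 -0.84 1; 0.2 -0.264 0 -0.96 1; 0.225 -0.297 0 -1.08 1; 0.25 -0.33 0 -1.2 1; 0.275 -0.363 0 -1.32 1; 0.3 -0.396 0 -1.35 1' 20 && python3 -m inch '0.025 -0.027 0 0 1; 0.05 -0.054 0 0 1; 0.075 -0.081 0 0 1; 0.1 -0.109 0 0 1; 0.1 -0.109 0 0 1; 0.1 -0.109 0 0 1'
```

```text
clock: 2.55
tool_pos: [415.9, 114.3, 253.7]
orientation: [0.0, 0.709, 0.705, 0.001]
wrist_force: [1.7, 0.7, 0.8]
width: 0.1
finger_force: 0.0
clock: 3.05
tool_pos: [515.5, 5.8, 252.3]
orientation: [-0.001, 0.708, 0.706, -0.001]
wrist_force: [-0.2, 1.2, 0.4]
width: -0.2
finger_force: 0.0
```

Run:
```python
from h import *
c=cam('top'); w=cam('wrist'); s=cam('scene')
cv2.imwrite('pics/w1.png',w['pixels'])
p=np.load('p.npy')
for n,cc in (('top',c),('wrist',w),('scene',s)):
    for k in ['jaw_back','index_pin','casting_center']:
        for r in regions_of(k,n)[:2]: print(n,k,round(r['confidence'],2),r['xy'],np.round(onz(cc,r['xy'],115)))
print('model jawtop in wrist',proj(w,fw(p,[[-223,35,55],[-223,-35,55],[-260,130,8],[-260,-130,8],[-55,50,42],[-305,0,8]])))
a=s['pixels'][130:290,290:450]; cv2.imwrite('pics/s1.png',cv2.resize(a,(600,600),interpolation=cv2.INTER_CUBIC))
```

```text
top index_pin 0.62 [245.0, 244.8] [611. 177. 115.]
top casting_center 0.95 [448.0, 149.4] [ 804. -205.  115.]
top casting_center 0.84 [281.5, 357.5] [405. 104. 115.]
wrist jaw_back 0.86 [391.9, 226.8] [572.  11. 115.]
wrist casting_center 0.96 [532.3, 226.7] [672.  11. 115.]
wrist casting_center 0.84 [597.3, 397.7] [ 749. -132.  115.]
scene jaw_back 0.6 [293.4, 222.8] [579.   6. 115.]
scene jaw_back 0.22 [313.4, 279.2] [690. -43. 115.]
scene index_pin 0.65 [371.5, 165.8] [566. 210. 115.]
scene casting_center 0.9 [329.3, 265.2] [687.  -6. 115.]
scene casting_center 0.81 [281.8, 433.1] [ 847. -230.  115.]
model jawtop in wrist [[379.99726314 184.08598161]
 [375.55118602 283.60309475]
 [322.55428846  43.60877421]
 [321.05898093 363.12927511]
 [619.62315908 160.52595206]
 [265.66187748 220.97730081]]
```

View pics/w1.png

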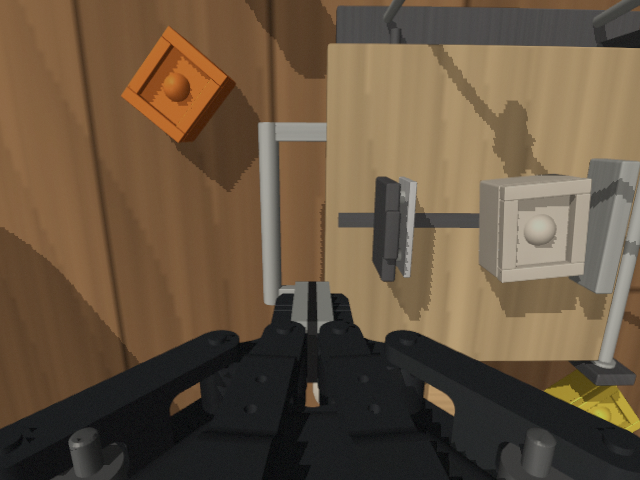

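View pics/s1.png

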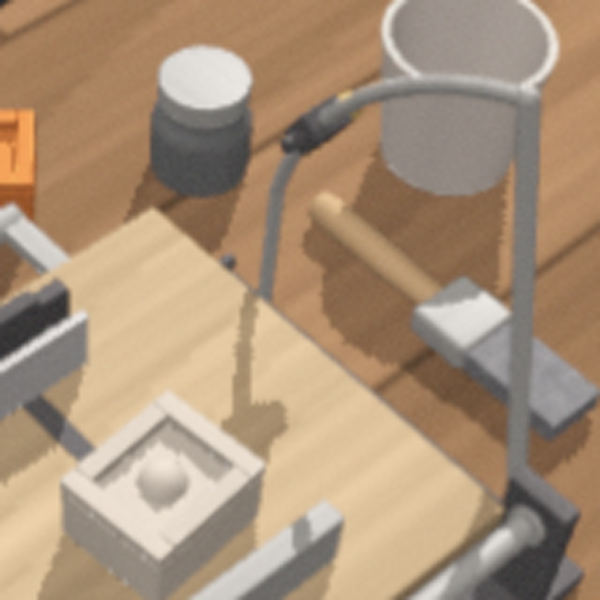

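The wrist view shows the shut fingers at (312,290), in front of the jaw (388,228) and in line with it. The mould half is at (540,230). The board edge sits about 2 mm beyond the fit, and nothing is in the way. The scene crop shows the index pin tip at crop (290,140) and the board pin at (229,262). Next I lower and push until contact.

```bash
python3 -m inch '0 0.001 -0.035 0 1; 0 0.001 -0.07 0 1; 0 0.001 -0.105 0 1; 0 0.001 -0.138 0 1; 0 0.001 -0.138 0 1; 0.01 0.001 -0.138 0 1; 0.02 0.001 -0.138 0 1; 0.028 0.001 -0.138 0 1; 0.034 0.001 -0.138 0 1; 0.04 0.001 -0.138 0 1; 0.045 0.001 -0.138 0 1; 0.05 0.001 -0.138 0 1' && python3 -m inch '0.007 0 0 0 1; 0.014 0 0 0 1; 0.021 0 0 0 1; 0.028 0 0 0 1; 0.03 0 0 0 1; 0.03 0 0 0 1'
```

```text
clock: 4.65
tool_pos: [564.5, 8.1, 116.7]
orientation: [-0.0, 0.707, 0.707, -0.001]
wrist_force: [-5.9, 0.1, 4.7]
width: 0.1
finger_force: 2.6
clock: 5.15
tool_pos: [595.3, 8.1, 116.2]
orientation: [0.0, 0.707, 0.707, -0.0]
wrist_force: [-2.3, -1.2, 1.8]
width: -0.2
finger_force: 1.2
```

```bash
python3 -m inch '0.005 0 0 0 1; 0.01 0 0 0 1; 0.015 0 0 0 1; 0.019 0 0 0 1; 0.023 0 0 0 1; 0.025 0 0 0 1' ; python3 -m inch '0.001 0 0 0 1; 0.002 0 0 0 1'; python3 -m inch '0.001 0 0 0 1; 0.002 0 0 0 1'; python3 -m inch '0.001 0 0 0 1; 0.002 0 0 0 1'
python3 - <<'E'
from h import *
w=cam('wrist'); cv2.imwrite('pics/w2.png',w['pixels'][100:400,250:]); p=np.load('p.npy')
E
```

```text
clock: 5.65
tool_pos: [619.0, 8.0, 115.9]
orientation: [-0.001, 0.707, 0.707, -0.001]
wrist_force: [-6.9, -0.2, 5.6]
width: 0.0
finger_force: 3.3
clock: 5.82
tool_pos: [620.5, 8.0, 115.9]
orientation: [-0.001, 0.707, 0.707, -0.001]
wrist_force: [-6.8, -0.7, 4.7]
width: 0.2
finger_force: 3.4
clock: 5.98
tool_pos: [622.5, 8.0, 115.9]
orientation: [-0.001, 0.707, 0.707, -0.001]
wrist_force: [-7.4, -1.6, 5.3]
width: 0.1
finger_force: 3.4
clock: 6.15
tool_pos: [624.4, 8.0, 115.9]
orientation: [-0.001, 0.707, 0.707, -0.001]
wrist_force: [-6.8, -1.2, 5.1]
width: 0.2
finger_force: 3.4
```

View pics/w2.png

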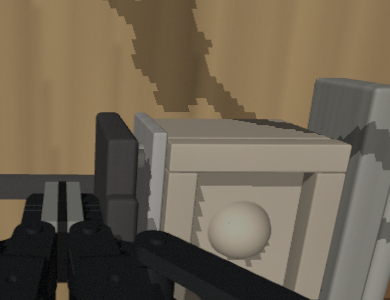

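The pad (crop (150,150)) is on the mould half, which is close to the fixed jaw at (340,150). I keep going in small steps and watch the force.

```bash
for i in 1; do python3 -m inch '0.001 0 0 0 1; 0.002 0 0 0 1;0.002 0 0 0 1' | grep -E 'tool|wrist|finger_f'; python3 -m inch '0.001 0 0 0 1; 0.002 0 0 0 1;0.002 0 0 0 1'| grep -E 'tool|wrist|finger_f'; python3 -m inch '0.001 0 0 0 1; 0.002 0 0 0 1;0.002 0 0 0 1'| grep -E 'tool|wrist|finger_f'; python3 -m inch '0.001 0 0 0 1; 0.002 0 0 0 1;0.002 0 0 0 1'| grep -E 'tool|wrist|finger_f'; done
```

```text
tool_pos: [626.6, 8.0, 115.9]
wrist_force: [-6.9, -0.6, 4.8]
finger_force: 3.2
tool_pos: [628.6, 8.0, 115.9]
wrist_force: [-7.0, -0.7, 4.4]
finger_force: 3.2
tool_pos: [630.6, 8.0, 115.9]
wrist_force: [-6.9, -1.5, 5.5]
finger_force: 3.2
tool_pos: [632.6, 8.0, 115.9]
wrist_force: [-5.6, -1.2, 5.2]
finger_force: 3.2
```

```bash
python3 -m inch '0.001 0 0 0 1; 0.002 0 0 0 1;0.002 0 0 0 1' | grep -E 'tool|wrist|finger_f'; python3 -m inch '0.001 0 0 0 1;0.001 0 0 0 1'| grep -E 'tool|wrist|finger_f'; python3 -m inch '0.001 0 0 0 1; 0.001 0 0 0 1'| grep -E 'tool|wrist|finger_f'
```

```text
tool_pos: [634.6, 8.0, 115.9]
wrist_force: [-6.8, -0.3, 4.5]
finger_force: 3.2
tool_pos: [635.5, 8.0, 115.9]
wrist_force: [-6.8, -2.0, 5.7]
finger_force: 3.3
tool_pos: [636.3, 8.0, 115.9]
wrist_force: [-7.1, -0.6, 5.2]
finger_force: 3.6
```

```bash
python3 -m inch '0.001 0 0 0 1;0.001 0 0 0 1'| grep -E 'tool|wrist|finger_f'; python3 -m inch '0.001 0 0 0 1; 0.001 0 0 0 1'| grep -E 'tool|wrist|finger_f';python3 - <<'E'
from h import *
w=cam('wrist'); cv2.imwrite('pics/w3.png',w['pixels'][100:400,250:])
E
```

```text
tool_pos: [637.0, 7.9, 115.9]
wrist_force: [-7.7, -0.2, 5.9]
finger_force: 3.9
tool_pos: [637.7, 7.9, 115.9]
wrist_force: [-8.0, -1.4, 6.4]
finger_force: 4.3
```

View pics/w3.png

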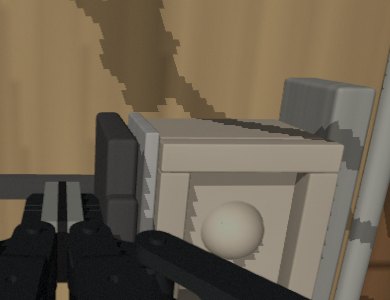

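The mould half now sits on the fixed jaw and the force has climbed about 2.3 N past sliding, so the pad has given about 4 mm. I hold, back off, and go above the bar.

```bash
python3 -m inch '0 0 0 0 1;0 0 0 0 1;0 0 0 0 1;-0.005 0 0 0 1;-0.02 0 0 0 1;-0.03 0 0.03 0 1;-0.04 0 0.065 0 0.58;-0.075 0 0.085 0 0.58;-0.115 0 0.085 0 0.58;-0.157 0 0.085 0 0.58;-0.157 0 0.085 0 0.58;-0.157 0 0.085 0 0.58'
python3 - <<'E'
from h import *
w=cam('wrist'); cv2.imwrite('pics/w4.png',w['pixels'])
q=np.load('p.npy')
for d in (0,2,4): print(proj(w,fw(q+[d,0,0],[[-305,0,8],[-305,60,8],[-55,0,42],[-260,120,8],[-260,0,8]])).round(1).tolist())
E
```

```text
clock: 9.17
tool_pos: [480.7, 8.7, 199.5]
orientation: [-0.0, 0.707, 0.707, 0.0]
wrist_force: [0.6, -0.7, 0.7]
width: 35.5
finger_force: 0.0
[[307.0, 240.8], [306.6, 148.3], [724.5, 255.6], [382.8, 43.8], [374.5, 240.8]]
[[310.0, 240.8], [309.8, 148.3], [727.7, 255.6], [386.2, 43.9], [377.5, 240.8]]
[[313.0, 240.8], [313.0, 148.3], [730.8, 255.6], [389.6, 43.9], [380.5, 240.8]]
```

View pics/w4.png

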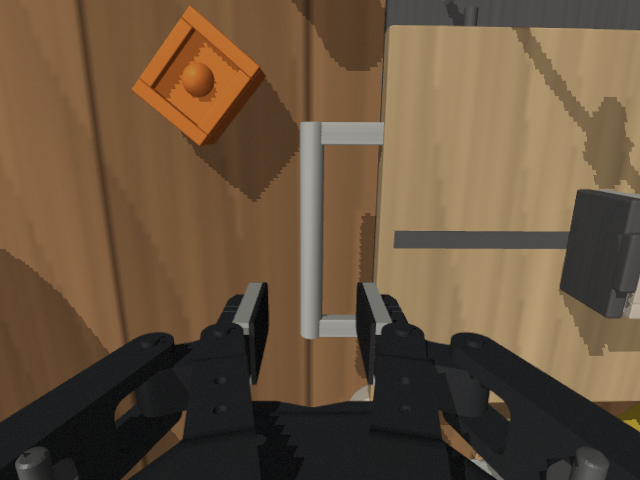

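The bar runs down column 311 between the open fingers (255 and 372), which agrees with the model, and the board edge clears the finger. I lower and grip.

```bash
python3 -m inch '0 0 -0.035 0 0.58;0 0 -0.07 0 0.58;0 0 -0.1 0 0.58;0 0 -0.125 0 0.58;0 0 -0.125 0 0.58;0 0 -0.125 0 0.9;0 0 -0.125 0 0.9;0 0 -0.125 0 0.9;0 0 -0.125 0 0.9' 40
```

```text
clock: 9.97
tool_pos: [480.4, 8.3, 75.2]
orientation: [-0.003, 0.707, 0.707, -0.003]
wrist_force: [-7.9, -0.8, -3.9]
width: 14.3
finger_force: 39.0
```

```bash
python3 -m inch '0.0004 0 0.0152 0 1;0.0015 0 0.0304 0 1;0.0034 0 0.0456 0 1;0.0061 0 0.0606 0 1;0.0095 0 0.0755 0 1;0.0136 0 0.0901 0 1;0.0185 0 0.1046 0 1;0.0241 0 0.1188 0 1;0.0304 0 0.1327 0 1;0.0304 0 0.1327 0 1;0.0304 0 0.1327 0 1'
python3 - <<'E'
from h import *
s=cam('scene'); c=cam('top'); w=cam('wrist')
cv2.imwrite('pics/s5f.png',s['pixels']); cv2.imwrite('pics/t5f.png',c['pixels']);cv2.imwrite('pics/w5f.png',w['pixels'])
p=np.load('p.npy')+[2.5,0,0]; t=status.observe()['tool_pos']; print(t, 'board angle z',np.arcsin((t[2]-75.2)/305),'x',np.arccos((p[0]-t[0])/305))
for a in (.45,.5,.55,.6): print(a,[proj(k,fw(p,tilt(a,[[-210,144,0],[-210,165,0]]))).round(1).tolist() for k in (c,s)])
print('boardpin .45',[proj(k,fw(p,tilt(.45,[[-210,141,0]]))).round(1).tolist() for k in (c,s)])
a=cv2.resize(s['pixels'][130:230,320:420],(400,400),interpolation=cv2.INTER_CUBIC); b=cv2.resize(c['pixels'][200:300,200:300],(400,400),interpolation=cv2.INTER_CUBIC)
cv2.imwrite('pics/m5.png',np.hstack([a,b]))
for n in('top','scene'):
  for k in ('index_pin','board_pin','casting_center'):
    for r in regions_of(k,n)[:2]: print(n,k,round(r['confidence'],2),r['xy'],r['region'].sum())
E
```

```text
clock: 10.88
tool_pos: [510.6, 8.1, 210.9]
orientation: [-0.002, 0.707, 0.707, -0.002]
wrist_force: [-10.9, -1.3, 0.2]
width: 14.1
finger_force: 39.5
[510.10664599   8.15620074 209.85443916] board angle z 0.4572585564622925 x 0.44238175354412007
0.45 [[[256.3, 250.2], [244.6, 250.0]], [[362.6, 171.0], [371.0, 165.7]]]
0.5 [[[255.9, 246.9], [244.1, 246.7]], [[364.9, 168.7], [373.4, 163.4]]]
0.55 [[[255.6, 243.4], [243.6, 243.1]], [[367.5, 166.6], [376.0, 161.2]]]
0.6 [[[255.2, 239.5], [243.2, 239.3]], [[370.2, 164.7], [378.8, 159.3]]]
boardpin .45 [[[258.0, 250.2]], [[361.4, 171.8]]]
top index_pin 0.63 [244.3, 245.7] 223
top board_pin 0.84 [320.2, 214.5] 13198
top casting_center 0.83 [338.1, 180.7] 996
top casting_center 0.75 [448.2, 149.6] 1133
scene index_pin 0.62 [373.8, 164.8] 167
scene board_pin 0.98 [321.7, 248.7] 23652
scene casting_center 0.96 [348.6, 269.0] 2045
scene casting_center 0.88 [280.8, 431.3] 2195
```

View pics/m5.png

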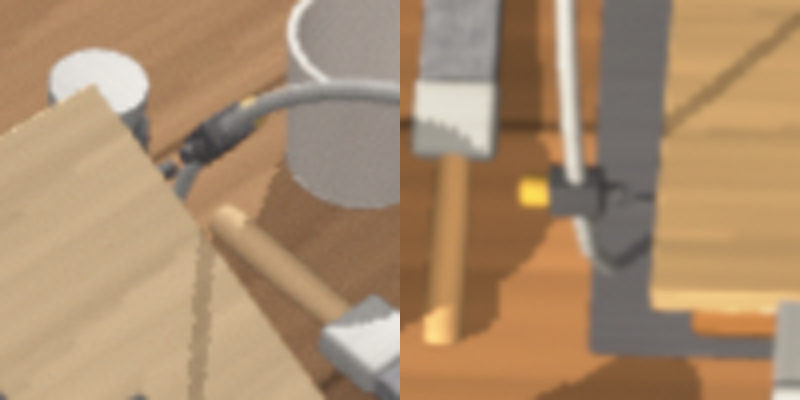

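Left half (scene): the board pin tip is at crop (170,170) and the index pin tip at (187,153). Right half (top): the index pin is at (625,185) and the board pin about (645,196). The board is a little low, by about 0.05 rad, so I raise it.

```bash
python3 -m inch '0.0035 0 0.007 0 1;0.0077 0 0.0149 0 1;0.0077 0 0.0149 0 1;0.0077 0 0.0149 0 1;0.0077 0 0.0149 0 1'
python3 - <<'E'
from h import *
s=cam('scene'); c=cam('top')
cv2.imwrite('pics/s6f.png',s['pixels'])
a=cv2.resize(s['pixels'][145:195,340:390],(400,400),interpolation=cv2.INTER_CUBIC); b=cv2.resize(c['pixels'][222:272,230:280],(400,400),interpolation=cv2.INTER_CUBIC)
cv2.imwrite('pics/m6.png',np.hstack([a,b]))
p=np.load('p.npy')+[2.5,0,0]
for n,k in (('t',c),('s',s)): print(n,[(x,proj(k,fw(p,tilt(x,[[-210,141,0],[-210,144,0],[-210,150,0]]))).round(1).tolist()) for x in (.48,.505,.53)])
E
```

```text
clock: 11.75
tool_pos: [517.5, 8.1, 224.7]
orientation: [-0.002, 0.707, 0.707, -0.003]
wrist_force: [-11.4, -1.4, 0.3]
width: 14.5
finger_force: 39.7
t [(0.48, [[257.8, 248.3], [256.1, 248.3], [252.7, 248.2]]), (0.505, [[257.6, 246.6], [255.9, 246.6], [252.5, 246.5]]), (0.53, [[257.4, 244.9], [255.7, 244.8], [252.3, 244.8]])]
s [(0.48, [[362.7, 170.4], [364.0, 169.6], [366.4, 168.1]]), (0.505, [[363.9, 169.3], [365.2, 168.5], [367.6, 167.0]]), (0.53, [[365.2, 168.2], [366.4, 167.4], [368.9, 165.9]])]
```

View pics/m6.png

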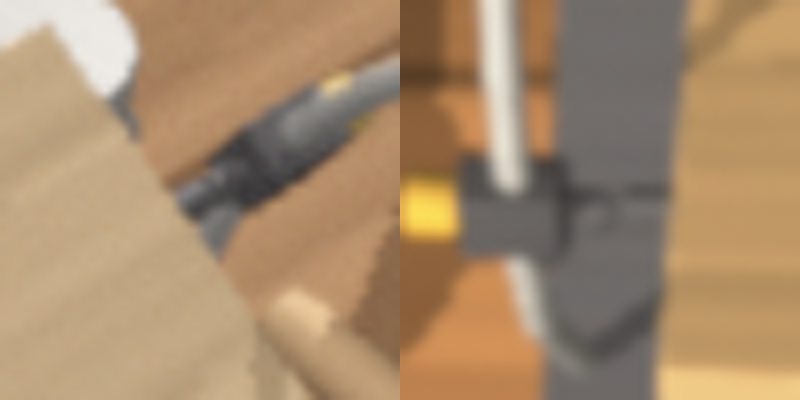

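View pics/s6f.png

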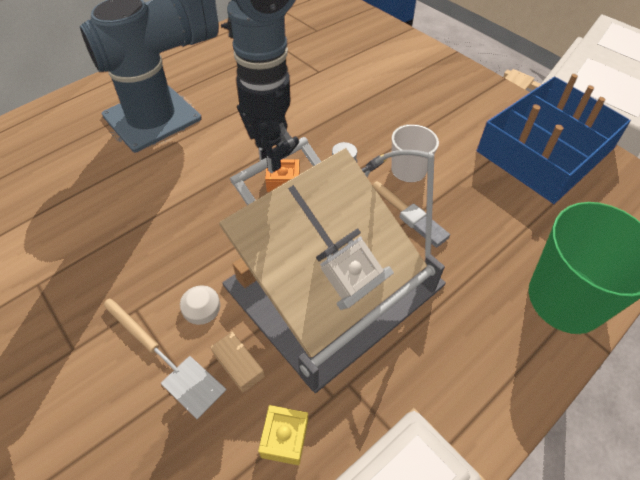

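The pins are in one line in both views: scene crop (185,197) to (225,180), and top rows 190 and 195, within about 0.01 rad. The mould half is still in the jaws at (353,268) and nothing on the bench has moved. I settle and hand in.

```bash
python3 -m inch '0 0 0 0 1;0 0 0 0 1;0 0 0 0 1;0 0 0 0 1' && python3 -c "
from station import bot; print(bot.job_done())"
```

```text
clock: 12.18
tool_pos: [517.4, 8.1, 224.5]
orientation: [-0.003, 0.707, 0.707, -0.003]
wrist_force: [-10.7, -0.6, -0.3]
width: 14.4
finger_force: 39.7
the job is handed in; nothing more can be done
None
```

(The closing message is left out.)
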